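Sort salvaged modules into their matching trays

TASK

Put the four modules salvaged from the copier into the foam trays whose painted silhouettes match them, each upright, flat on the recess floor and lined up with its silhouette (either way round). The blue battery pack goes first: it must be set down and let go in its tray before any other module is moved. Leave the screw jar and the screwdriver where they are.

Things in the scene. Friction and masses are not known exactly. Their poses are not given: they have to be found in the camera images.
- battery: Battery pack: blue block with a yellow band and two round terminals (red, black) on top; 90 (own x) x 44 (own y) x 42 mm high, about 0.4 kg. Loose, upright. Origin: centre of the underside, z up.
- heatsink: Finned bare-aluminium heat sink, seven upright fins along own x; 70 (own x) x 48 (own y) x 40 mm high, about 0.2 kg. The outer fins are stiff and may be gripped across y. Loose, upright. Origin: centre of the underside, z up.
- transformer: Transformer: dark steel core with copper-coloured winding and a copper-coloured square on top; 54 (own x) x 44 (own y) x 50 mm high, about 0.55 kg. Loose, upright. Origin: centre of the underside, z up.
- motor: Round white motor, 50 mm diameter, body 45 mm high, with a brass boss and a thin 6 mm shaft on top reaching 56 mm; dark band near the foot; about 0.3 kg. Loose, upright. Origin: centre of the underside, z up.
- tray_battery: Orange foam-lined tray fixed to the bench, 130 (own x) x 90 (own y) x 12 mm high; black recess floor 4 mm above its origin, foam rim 8 mm above that floor. Origin: centre of the underside, z up. Recess 112 x 66 mm, centred, with the battery's silhouette: blue 90 x 44 mm rectangle along own x, with yellow band and two terminal dots.
- tray_heatsink: Orange foam-lined tray fixed to the bench, 130 (own x) x 90 (own y) x 12 mm high; black recess floor 4 mm above its origin, foam rim 8 mm above that floor. Origin: centre of the underside, z up. Recess 90 x 68 mm, centred, with the heat sink's silhouette: seven white stripes along own x filling 70 x 48 mm.
- tray_transformer: Orange foam-lined tray fixed to the bench, 130 (own x) x 90 (own y) x 12 mm high; black recess floor 4 mm above its origin, foam rim 8 mm above that floor. Origin: centre of the underside, z up. Recess 74 x 64 mm, centred, with the transformer's silhouette: grey 54 (along own x) x 44 mm rectangle with a copper-coloured 30 mm square in it.
- tray_motor: Orange foam-lined tray fixed to the bench, 130 (own x) x 90 (own y) x 12 mm high; black recess floor 4 mm above its origin, foam rim 8 mm above that floor. Origin: centre of the underside, z up. Recess 70 x 70 mm, centred, with the motor's silhouette: white 50 mm disc with a brass dot.
- jar: Bystander: small amber screw jar with a red lid, 42 mm diameter, 58 mm high, loose, standing in the row of modules. Origin: centre of the underside, z up.
- screwdriver: Bystander: red-handled screwdriver, 190 mm long, 26 mm thick at the handle (toward own -x), lying loose beyond the trays, its length along own x. Origin: under its middle.
Mind the look-alikes: they are no part of the job. Leave any green or turquoise look-alike of the transformer alone.

How it is judged:
On the way:
1. the battery pack lies in its tray, released, before any other module has been moved (30 mm) (horizontal distance between battery and tray_battery below 0.015 m and z of battery in the frame of tray_battery below 0.007 m and angle between battery's own z axis and vertical below 0.1 rad and angle between the x axis of battery and the x axis of tray_battery, either way round below 0.3 rad and linear speed of battery below 0.03 m/s and contact force between the fingers and battery below 0.2 N and distance of each of heatsink, transformer, motor from where it was at the start of the episode below 0.03 m), for 0.2 s.
At the end, for the whole second after the job is handed in: Each module stands upright (within 0.1 rad) on the recess floor of its own tray, underside less than 7 mm above the tray's underside, centre within 15 mm of the tray's centre, long axis within 0.3 rad of the tray's (either way round; any yaw for the motor), released and at rest (horizontal distance between battery and tray_battery below 0.015 m and z of battery in the frame of tray_battery below 0.007 m and angle between each of battery, heatsink, transformer, motor's own z axis and vertical below 0.1 rad and angle between the x axis of battery and the x axis of tray_battery, either way round below 0.3 rad and linear speed of each of battery, heatsink, transformer, motor below 0.03 m/s and contact force between the fingers and battery below 0.2 N and horizontal distance between heatsink and tray_heatsink below 0.015 m and z of heatsink in the frame of tray_heatsink below 0.007 m and angle between the x axis of heatsink and the x axis of tray_heatsink, either way round below 0.3 rad and contact force between the fingers and heatsink below 0.2 N and horizontal distance between transformer and tray_transformer below 0.015 m and z of transformer in the frame of tray_transformer below 0.007 m and angle between the x axis of transformer and the x axis of tray_transformer, either way round below 0.3 rad and contact force between the fingers and transformer below 0.2 N and horizontal distance between motor and tray_motor below 0.015 m and z of motor in the frame of tray_motor below 0.007 m and contact force between the fingers and motor below 0.2 N); the robot touches nothing.
It fails at once if the screw jar is shifted by more than 30 mm or tipped (distance of jar from where it was at the start of the episode above 0.03 m or angle between jar's own z axis and vertical above 0.5 rad).
It fails at once if the screwdriver is shifted by more than 40 mm (distance of screwdriver from where it was at the start of the episode above 0.04 m).
It also fails if it takes over 99 s, if anything falls off the work surface, if the arm or the gripper's body presses on something with over 40 N, if the wrist force passes 120 N, or if a joint passes its speed limit or range.

ROBOT

A 6-joint arm with a two-finger parallel gripper is mounted at the origin on the work surface. World frame = base frame: x ahead of the robot, y to its left, z up, the work surface at z = 0. Lengths are in m, angles in rad, forces in N, time in s.
With the tool pointing down it reaches from about 0.325 to 0.775 m from the base axis. Payload 9.3 kg.
Tool frame: the origin (TCP) lies midway between the tips of the shut fingers; the grasp point (between the pads) lies 19 mm behind it; z points along the fingers, x is the direction in which the jaws open and shut, and the axes are right-handed (so a half turn about z gives the same grasp; the last joint's range is limited). The gripper opens to 85 mm and grips with 20 to 120 N. Pads are 22 mm wide; open, the fingers measure 114 mm over their backs; the gripper's body (76 mm by 85 mm) begins 54 mm behind the grasp point. The pads swing forward as they close: fully open they stand 13 mm farther back than shut.
Start: joints at [1.054, 0.259, 0.021, 1.334, 0, 1.418], TCP at [0.196, 0.514, 0.231] pointing down, gripper open.
Joint ranges: [-3.04, 3.04], [-0.91, 1.82], [-1.04, 1.36], [-1.92, 1.95], [-1.52, 1.45], [-3.14, 3.14]. Speed limits (rad/s): [2.22, 2.22, 2.79, 3.14, 3.14, 3.14].

INTERFACE

Orientations are given as a unit quaternion [w, x, y, z].
In Python, from cell import * gives the robot as it stands.
- The arm moves only by the tool send_rows, never from a script. Its argument "motion" is a list of rows, each a list of 7 numbers: the shift along the tool's x, y, z in cm, then the turn, a rotation vector about the tool's x, y, z in rad, then the finger opening in cm, from 0 to 8.54. A call has 1 to 5 rows; each row is the pose to reach, as a shift and turn from the pose commanded when the call began, along the tool's axes at that moment; what a row does not reach only later rows make up. A row lasts 1/12 s, in which the tool goes at most 41.7 mm and 7.16 degrees, less where a joint would pass 70% of its speed; a pose out of reach is approached as far as the arm can. A call with a gripper value outside its range is refused whole. The fingers move at their own pace and stop on an object; "force" is the grip in N (left out, the last holds). Time passes only in rows, so rows that repeat a pose let the fingers close. It gives the time, the measured TCP pose, the force and the opening at its end, in the units of the state.
- state(): the state, without advancing time (a new reading comes with each control period).
- camera(name): name is "side" or "top" or "wrist"; returns a dict with "color" (420x560x3 uint8, red, green, blue), "fovy" (degrees; the focal length in pixels is half the picture's height over the tangent of half this angle, whatever the lens; pixels are square), "cx", "cy" (the principal point, pixels), "xyz" and "attitude" of the camera in the world. Camera axes: x right, y up, looking along -z (the intrinsics and any distortion apply to the point x, -y, -z); pixel columns grow to the right and rows downward; lengths in m; the calibration is good to about 2 mm. A picture is of the moment at which its call begins. There is no depth.
- job_done(): hands the job in, once; it reports no verdict.
The state is a dict: "clock": time; "joint_pos": joint angles; "joint_velocities": joint speeds; "joint_torque": joint torques, N m; "eef_pos": TCP position; "tcp_rot": TCP orientation; "force": force on the tool from outside, world axes, zero at the start; "ft_torque": the same for the moment, N m; "opening": opening from 0.0 (shut) to 1.0 (fully open).
Only numpy, scipy, OpenCV 4.12 (cv2) and the standard library are available. Lean on these libraries where they do the work, as an engineer would, in place of code of your own. Each camera call takes 0.05 s, during which the arm holds its last target. There are 200 camera calls.

## Working session

There is one attempt and no reset: what is moved stays moved. The work goes in short steps, Python scripts to look and compute and a tool call to move; the robot and the scene stay as the last step left them, time stands still between calls to the robot, and variables do not carry over. Pictures are saved under pics/ and viewed, about 12 in all and at most 16, crops included, and the job is handed in when it is done.

Besides the shell and the picture viewer there is one more tool, called after ">>>" as name(argument=value, ...), one argument or row to a line, values as JSON. send_rows: Moves the arm, as the interface text tells. Its arguments: {"type":"object","properties":{"motion":{"type":"array","items":{"type":"array","items":{"type":"number"}}},"force":{"type":"number"}},"required":["motion"]}

```bash
mkdir -p pics; ls
python3 - <<'E'
from cell import *
import cv2
s=state();print(s)
for n in("top","side"):
    c=camera(n);print(n,{k:v for k,v in c.items() if k!="color"})
    cv2.imwrite(f"pics/{n}0.png",c["color"][...,::-1])
E
```

```text
pics
{'clock': 0.0, 'joint_pos': array([1.05436879e+00, 2.59231282e-01, 2.07640227e-02, 1.33371524e+00,
       4.03240733e-06, 1.41822345e+00]), 'joint_velocities': array([ 0.00213573, -0.00223251,  0.00011457, -0.00151393,  0.00098648,
        0.00108388]), 'joint_torque': array([-1.40277054e-03, -5.55643022e+01,  3.44524419e+01,  1.38273594e-02,
       -2.62096301e-04, -4.65834705e-05]), 'eef_pos': array([0.19558239, 0.51374926, 0.23064583]), 'tcp_rot': array([ 3.00213302e-04,  8.23370672e-01,  5.67503530e-01, -6.24693265e-04]), 'force': array([-0.12809717, -1.30012395,  0.16825409]), 'ft_torque': array([0.01378433, 0.03456041, 0.02984873]), 'opening': 1.0006241215537799}
top {'fovy': 49.10497904587632, 'cx': 280.67362459376614, 'cy': 200.49798931864228, 'xyz': array([0.51747033, 0.01459561, 0.98084183]), 'attitude': array([ 0.70952029,  0.01808635, -0.01654254, -0.7042586 ])}
side {'fovy': 55.269792873337465, 'cx': 276.93634667317843, 'cy': 213.914481763098, 'xyz': array([ 0.45213608, -0.64300135,  0.62845969]), 'attitude': array([ 0.91265689,  0.39447276, -0.04114592, -0.09877067])}
```

View pics/top0.png

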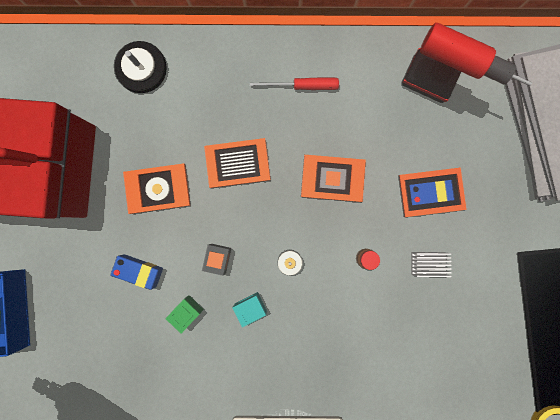

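View pics/side0.png

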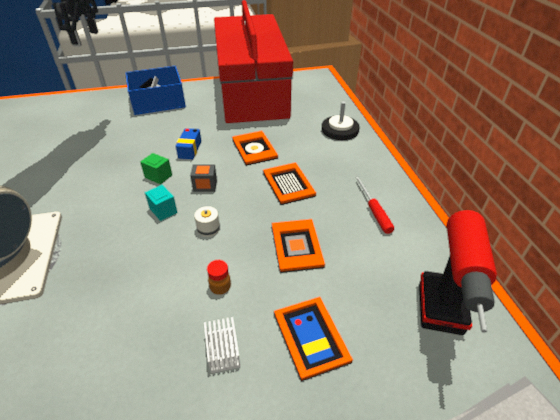

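The top view shows these things:
- **Trays:** motor (157,188), heat sink (238,162), transformer (334,178), battery (432,192).
- **Modules:** battery (136,272), transformer (218,259, grey with a copper square), motor (290,262), heat sink (432,264).
- **Jar:** (369,260).
- **Look-alikes:** green (185,313) and turquoise (251,309). Neither fits the dark steel and copper description.

The side view agrees with this.

```bash
cat > h.py <<'E'
from cell import *
import cv2, numpy as np
from scipy.spatial.transform import Rotation as R
def rot(q): return R.from_quat(np.roll(q,-1))
def save(c,n): cv2.imwrite(f"pics/{n}.png",c["color"][...,::-1])
def ray(c,px,z):
    px=np.atleast_2d(np.asarray(px,float)); f=c["color"].shape[0]/2/np.tan(np.radians(c["fovy"]/2))
    d=np.c_[(px[:,0]-c["cx"])/f,-(px[:,1]-c["cy"])/f,-np.ones(len(px))]
    d=rot(c["attitude"]).apply(d); return c["xyz"]+d*((z-c["xyz"][2])/d[:,2])[:,None]
def mask(c,kind):
    h,s,v=[a.astype(int) for a in cv2.split(cv2.cvtColor(c["color"],cv2.COLOR_RGB2HSV))]
    return {"orange":(h>5)&(h<16)&(s>170)&(v>150),"blue":(h>105)&(h<125)&(s>120)&(v>60),"yellow":(h>22)&(h<33)&(s>150)&(v>120),
     "white":(s<30)&(v>205),"copper":(h>5)&(h<20)&(s>110)&(v>120),"dark":(v<95)&(s<90)}[kind].astype(np.uint8)*255
def blobs(m,amin,close=0,box=None):
    if box: 
        k=np.zeros_like(m);x0,y0,x1,y1=box;k[y0:y1,x0:x1]=m[y0:y1,x0:x1];m=k
    if close:m=cv2.morphologyEx(m,cv2.MORPH_CLOSE,np.ones((close,close),np.uint8))
    return [k for k in cv2.findContours(m,cv2.RETR_EXTERNAL,cv2.CHAIN_APPROX_NONE)[0] if cv2.contourArea(k)>amin]
def rect(c,k,z):
    p=ray(c,k.reshape(-1,2),z)[:,:2]; (x,y),(w,h),a=cv2.minAreaRect((p*1000).astype(np.float32))
    if w<h: w,h,a=h,w,a+90
    return [round(x,1),round(y,1),round(w,1),round(h,1),round((a+90)%180-90,1)]  # mm, long-axis world yaw deg
def where():
    s=state();x=rot(s["tcp_rot"]).as_matrix();return s["eef_pos"],np.degrees(np.arctan2(x[1,0],x[0,0])),s
def go(x,y,z,yaw):   # shift cm in tool axes, rotvec (yaw taken mod 180)
    p,w,s=where();M=rot(s["tcp_rot"]);t=np.radians(yaw+180*np.round((w-yaw)/180))
    T=R.from_matrix(np.array([[np.cos(t),np.sin(t),0],[np.sin(t),-np.cos(t),0],[0,0,-1]]).T.T)
    print("shift cm",(M.inv().apply(np.array([x,y,z])-p)*100).round(2),"turn",(M.inv()*T).as_rotvec().round(3),"at",p.round(4),round(w,1),"op",round(s["opening"],3),"t",round(s["clock"],2))
E
python3 - <<'E'
from h import *
c=camera("top")
for k in blobs(mask(c,"orange"),800,0,(100,100,500,230)): print("tray",k.reshape(-1,2).mean(0).round(),rect(c,k,.012))
def show(n,kind,box,z,cl=0,a=30):
    for k in blobs(mask(c,kind),a,cl,box): print(n,k.reshape(-1,2).mean(0).round(),rect(c,k,z))
show("batt blue+","blue",(100,240,175,300),.042,15)
show("copper","copper",(195,235,240,280),.05)
show("motor","white",(270,240,310,285),.045,9)
show("hs","white",(405,245,460,285),.04,9)
show("silh batt","blue",(400,165,470,215),.004,15); show("silh hs","white",(205,135,272,185),.004,9)
show("silh tr","copper",(316,162,350,193),.004); show("silh mot","white",(135,170,180,205),.004,9)
E
```

```text
tray [432. 192.] [585.5, -302.9, 129.9, 88.8, -82.7]
tray [156. 188.] [589.0, 280.3, 129.2, 89.3, -81.7]
tray [328. 180.] [613.7, -93.7, 128.1, 88.8, 85.5]
tray [242. 165.] [644.9, 110.2, 127.7, 89.3, -82.0]
batt blue+ [135. 272.] [418.2, 312.0, 89.7, 48.5, 71.2]
copper [215. 260.] [442.8, 148.6, 30.0, 30.0, -11.8]
motor [289. 263.] [437.3, -1.5, 47.1, 45.7, -44.8]
hs [432. 265.] [435.5, -290.2, 77.3, 46.5, -89.6]
silh batt [431. 192.] [585.8, -303.8, 89.9, 43.0, -82.5]
silh hs [237. 163.] [645.1, 110.8, 68.9, 47.2, -82.2]
silh tr [333. 178.] [614.3, -93.3, 29.9, 29.9, 85.3]
silh mot [157. 188.] [589.0, 280.7, 47.1, 46.5, 45.8]
```

```bash
cat >> h.py <<'E'
def Ty(t): return R.from_matrix(np.array([[np.cos(t),np.sin(t),0],[np.sin(t),-np.cos(t),0],[0,0,-1]]))
def plan(*wps):  # (x,y,z,yaw deg exact) -> one line per call, each <=19.5 cm and <=34 deg
    p,w,s=where();M=rot(s["tcp_rot"]);print("at",p.round(4),round(w,1),"op",round(s["opening"],3),"F",s["force"].round(1),"t",round(s["clock"],2),"q",s["joint_pos"].round(2))
    for x,y,z,yw in wps:
        g=np.array([x,y,z]);n=int(max(1,np.ceil(np.linalg.norm(g-p)/.195),np.ceil(abs(yw-w)/34)))
        for i in range(1,n+1):
            q=p+(g-p)/n; w2=w+(yw-w)/(n-i+1) ; q=p0+(g-p0)*i/n if i>1 else q
            if i==1:p0=p
            T=Ty(np.radians(w2));print("  ",(M.inv().apply(q-p)*100).round(2).tolist(),(M.inv()*T).as_rotvec().round(3).tolist());M,p,w=T,q,w2
E
python3 -c "
from h import *
plan((.418,.312,.2,-18.8))"
```

```text
at [0.1956 0.5138 0.2308] 69.2 op 1.005 F [-0.2 -0.3  0.1] t 0.15 q [ 1.05  0.26  0.02  1.33 -0.    1.42]
   [-3.65, 9.32, 1.03] [0.0, 0.001, 0.512]
   [1.38, 9.91, 1.03] [0.0, 0.0, 0.512]
   [6.06, 7.97, 1.03] [0.0, 0.0, 0.512]
```

>>> send_rows(
  motion=[
    [-3.65,9.32,1.03,0,0,0.512,8.5],
    [-3.65,9.32,1.03,0,0,0.512,8.5],
    [-3.65,9.32,1.03,0,0,0.512,8.5],
    [-3.65,9.32,1.03,0,0,0.512,8.5],
    [-3.65,9.32,1.03,0,0,0.512,8.5],
  ],
)

```text
clock: 0.57
eef_pos: [0.2706, 0.4459, 0.2207]
tcp_rot: [0.0, 0.942, 0.337, -0.0]
force: [-0.6, 0.1, 0.9]
opening: 0.997
```

>>> send_rows(
  motion=[
    [1.38,9.91,1.03,0,0,0.512,8.5],
    [1.38,9.91,1.03,0,0,0.512,8.5],
    [1.38,9.91,1.03,0,0,0.512,8.5],
    [1.38,9.91,1.03,0,0,0.512,8.5],
    [1.38,9.91,1.03,0,0,0.512,8.5],
  ],
)

```text
clock: 0.98
eef_pos: [0.3443, 0.379, 0.2104]
tcp_rot: [0.0, 0.996, 0.09, -0.0]
force: [0.4, 0.3, 0.4]
opening: 0.995
```

>>> send_rows(
  motion=[
    [6.06,7.97,1.03,0,0,0.512,8.5],
    [6.06,7.97,1.03,0,0,0.512,8.5],
    [6.06,7.97,1.03,0,0,0.512,8.5],
    [6.06,7.97,1.03,0,0,0.512,8.5],
    [6.06,7.97,1.03,0,0,0.512,8.5],
  ],
)

```text
clock: 1.4
eef_pos: [0.4182, 0.3121, 0.2001]
tcp_rot: [0.0, 0.986, -0.164, -0.0]
force: [0.1, -0.4, 0.9]
opening: 0.992
```

```bash
python3 -c "
from h import *
plan((.418,.312,.009,-18.8))
c=camera('wrist');save(c,'w1');print(c['xyz'],c['attitude'],c['fovy'],c['cx'],c['cy'])
for k in blobs(mask(c,'blue'),500,25):print(k.reshape(-1,2).mean(0).round(),cv2.boundingRect(k),rect(c,k,.042))
"
```

```text
at [0.4182 0.3121 0.2001] -18.9 op 0.992 F [ 0.1 -0.4  0.9] t 1.4 q [ 0.48  0.22 -0.11  1.24  0.    2.38]
   [-0.0, 0.01, 19.11] [0.0, 0.001, -0.001]
[0.44007258 0.37485119 0.34258294] [ 0.9776305  -0.13105825  0.02206428 -0.16301995] 69.46156173614551 284.3133214767575 207.20014722682433
[282. 187.] (260, 146, 43, 86) [415.9, 315.3, 87.8, 41.7, 71.1]
```

View pics/w1.png

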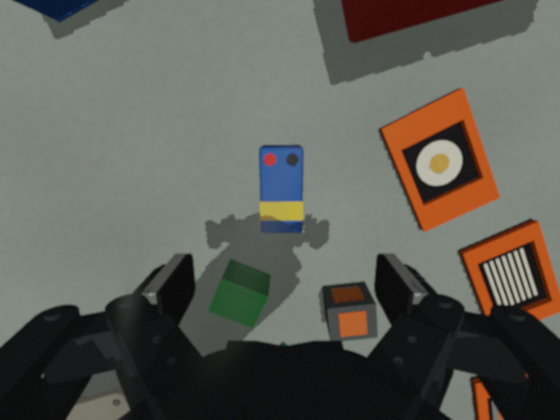

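The wrist view shows the battery at (282,187), 88 x 42 mm when projected to its top, so it is the right object. I'll descend, grip and lift.

```bash
python3 -c "
from h import *
plan((.4162,.315,.06,-18.8),(.4162,.315,.009,-18.8))"
```

```text
at [0.4177 0.3126 0.2003] -18.5 op 0.998 F [ 0.5 -0.6 -0.6] t 1.45 q [ 0.48  0.22 -0.11  1.24  0.    2.38]
   [-0.22, -0.18, 14.03] [0.0, 0.0, 0.004]
   [0.0, 0.0, 5.1] [0.0, 0.0, 0.0]
```

>>> send_rows(
  motion=[
    [-0.2,-0.2,7,0,0,0,8.5],
    [-0.2,-0.2,14,0,0,0,8.5],
    [-0.2,-0.2,14,0,0,0,8.5],
    [-0.2,-0.2,14,0,0,0,8.5],
    [-0.2,-0.2,14,0,0,0,8.5],
  ],
)

```text
clock: 1.87
eef_pos: [0.4136, 0.3145, 0.0569]
tcp_rot: [0.002, 0.987, -0.159, -0.003]
force: [-1.7, -0.3, -0.4]
opening: 0.997
```

>>> send_rows(
  motion=[
    [0,0,2.5,0,0,0,8.5],
    [0,0,5.1,0,0,0,8.5],
    [0,0,5.1,0,0,0,8.5],
    [0,0,5.1,0,0,0,8.5],
    [0,0,5.1,0,0,0,3],
  ],
  force=50,
)

```text
clock: 2.28
eef_pos: [0.4174, 0.3156, 0.0113]
tcp_rot: [-0.001, 0.987, -0.162, 0.001]
force: [1.2, 0.1, 0.0]
opening: 0.876
```

>>> send_rows(
  motion=[
    [0,0,0,0,0,0,3],
    [0,0,0,0,0,0,3],
    [0,0,0,0,0,0,3],
    [0,0,0,0,0,0,3],
    [0,0,0,0,0,0,3],
  ],
  force=50,
)

```text
clock: 2.7
eef_pos: [0.4171, 0.3152, 0.0109]
tcp_rot: [-0.001, 0.987, -0.163, 0.001]
force: [-2.2, 0.7, 8.9]
opening: 0.508
```

>>> send_rows(
  motion=[
    [0,0,0,0,0,0,3],
    [0,0,0,0,0,0,3],
    [0,0,0,0,0,0,3],
    [0,0,0,0,0,0,3],
    [0,0,0,0,0,0,3],
  ],
  force=50,
)

```text
clock: 3.12
eef_pos: [0.4171, 0.3152, 0.0109]
tcp_rot: [-0.001, 0.987, -0.163, 0.001]
force: [-3.7, 0.9, 9.5]
opening: 0.506
```

>>> send_rows(
  motion=[
    [0,0,-3,0,0,0,3],
    [0,0,-7,0,0,0,3],
    [0,0,-11,0,0,0,3],
    [0,0,-14,0,0,0,3],
    [0,0,-14,0,0,0,3],
  ],
  force=50,
)

```text
clock: 3.53
eef_pos: [0.4189, 0.3158, 0.1558]
tcp_rot: [-0.003, 0.987, -0.163, 0.004]
force: [1.0, 1.0, -4.4]
opening: 0.507
```

```bash
python3 -c "
from h import *
plan((.5855,-.3035,.15,7.3),(.5855,-.3035,.06,7.3))"
```

```text
at [0.4189 0.3158 0.1558] -18.8 op 0.507 F [ 1.   1.  -4.4] t 3.53 q [ 0.49  0.24 -0.2   1.12 -0.    2.39]
   [8.94, 13.31, 0.11] [-0.007, -0.007, -0.114]
   [7.37, 14.24, 0.15] [0.0, 0.0, -0.114]
   [5.7, 14.99, 0.15] [0.0, 0.0, -0.114]
   [3.96, 15.54, 0.15] [0.0, 0.0, -0.114]
   [0.0, 0.0, 9.0] [0.0, 0.0, 0.0]
```

>>> send_rows(
  motion=[
    [1.3,2,0,0,0,-0.02,3],
    [3.4,5,0,0,0,-0.05,3],
    [5.4,8,0.1,0,0,-0.08,3],
    [7.2,10.7,0.1,0,0,-0.1,3],
    [8.94,13.31,0.11,0,0,-0.114,3],
  ],
)

```text
clock: 3.95
eef_pos: [0.4577, 0.1581, 0.1474]
tcp_rot: [0.0, 0.994, -0.107, -0.001]
force: [0.5, 1.2, -4.1]
opening: 0.508
```

>>> send_rows(
  motion=[
    [1.5,2.8,0,0,0,-0.02,3],
    [3,5.7,0,0,0,-0.05,3],
    [4.5,8.5,0.1,0,0,-0.07,3],
    [5.9,11.4,0.1,0,0,-0.09,3],
    [7.37,14.24,0.15,0,0,-0.114,3],
  ],
)

```text
clock: 4.37
eef_pos: [0.4993, 0.0034, 0.146]
tcp_rot: [-0.0, 0.999, -0.05, -0.001]
force: [1.4, 0.4, -5.0]
opening: 0.503
```

>>> send_rows(
  motion=[
    [1.1,3,0,0,0,-0.02,3],
    [2.3,6,0,0,0,-0.05,3],
    [3.4,9,0.1,0,0,-0.07,3],
    [4.6,12,0.1,0,0,-0.09,3],
    [5.7,15,0.15,0,0,-0.114,3],
  ],
)

```text
clock: 4.78
eef_pos: [0.5411, -0.1515, 0.1443]
tcp_rot: [-0.0, 1.0, 0.007, -0.001]
force: [0.9, -0.4, -5.1]
opening: 0.51
```

>>> send_rows(
  motion=[
    [0.9,3.5,0,0,0,-0.03,3],
    [1.8,7,0,0,0,-0.06,3],
    [2.8,11,0.1,0,0,-0.08,3],
    [3.5,14,0.1,0,0,-0.114,3],
    [3.96,15.54,0.15,0,0,-0.114,3],
  ],
)

```text
clock: 5.2
eef_pos: [0.5829, -0.3087, 0.1419]
tcp_rot: [-0.0, 0.998, 0.063, -0.001]
force: [-0.9, 0.1, -5.7]
opening: 0.504
```

>>> send_rows(
  motion=[
    [0,0,2,0,0,0,3],
    [0,0,5,0,0,0,3],
    [0,0,8,0,0,0,3],
    [0,0,9,0,0,0,3],
    [0,0,9,0,0,0,3],
  ],
)

```text
clock: 5.62
eef_pos: [0.5811, -0.3036, 0.05]
tcp_rot: [-0.002, 0.998, 0.063, -0.003]
force: [-0.6, 0.7, -4.6]
opening: 0.504
```

```bash
python3 -c "
from h import *
c=camera('wrist');save(c,'w2')
plan((.5855,-.3035,.0145,7.3))
for k in blobs(mask(c,'orange'),3000):print(cv2.boundingRect(k),rect(c,k,.012))
for k in blobs(mask(c,'blue'),500,25):print(cv2.boundingRect(k),rect(c,k,.093))
"
```

```text
at [ 0.5823 -0.3043  0.0525] 7.3 op 0.508 F [-0.3 -0.9 -4.1] t 5.67 q [-0.61  0.53 -0.01  1.03  0.    0.83]
   [0.34, -0.03, 3.8] [-0.002, 0.003, -0.0]
(215, 131, 153, 126) [581.7, -279.6, 89.0, 78.2, 7.2]
(230, 163, 112, 153) [578.5, -278.4, 57.1, 38.2, -82.7]
```

View pics/w2.png

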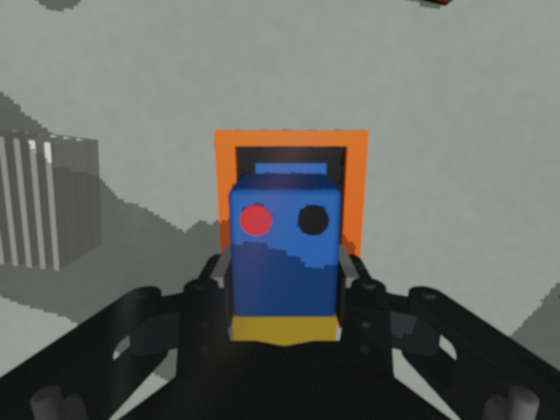

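The wrist view shows the battery upright in the jaws, aligned over its tray, with the tray's blue silhouette just visible at (290,170).

>>> send_rows(
  motion=[
    [0.3,0,1,0,0,0,3],
    [0.3,0,2,0,0,0,3],
    [0.3,0,3,0,0,0,3],
    [0.3,0,3,0,0,0,3],
    [0.3,0,3,0,0,0,3],
  ],
)

```text
clock: 6.08
eef_pos: [0.5858, -0.3042, 0.0233]
tcp_rot: [-0.0, 0.998, 0.064, -0.0]
force: [0.1, -0.4, -5.5]
opening: 0.505
```

```bash
python3 -c "
from h import *
plan((.5855,-.3035,.0150,7.3))"
```

```text
at [ 0.5858 -0.3042  0.0233] 7.3 op 0.505 F [ 0.1 -0.4 -5.5] t 6.08 q [-0.61  0.56 -0.05  0.97 -0.    0.84]
   [-0.02, -0.07, 0.83] [-0.001, 0.001, -0.0]
```

>>> send_rows(
  motion=[
    [0,0,0.3,0,0,0,3],
    [0,0,0.6,0,0,0,3],
    [0,0,0.8,0,0,0,3],
    [0,0,0.8,0,0,0,3],
    [0,0,0.8,0,0,0,3],
  ],
)

```text
clock: 6.5
eef_pos: [0.5861, -0.3045, 0.0158]
tcp_rot: [-0.0, 0.998, 0.063, -0.0]
force: [0.6, -0.1, -4.8]
opening: 0.508
```

>>> send_rows(
  motion=[
    [0,0,0,0,0,0,6.5],
    [0,0,0,0,0,0,6.5],
    [0,0,0,0,0,0,6.5],
    [0,0,0,0,0,0,6.5],
    [0,0,0,0,0,0,6.5],
  ],
)

```text
clock: 6.92
eef_pos: [0.5863, -0.3047, 0.0162]
tcp_rot: [0.0, 0.998, 0.063, 0.0]
force: [-0.4, 0.1, 0.4]
opening: 0.762
```

>>> send_rows(
  motion=[
    [0,0,-2,0,0,0,6.5],
    [0,0,-5,0,0,0,6.5],
    [0,0,-9,0,0,0,8.5],
    [0,0,-13,0,0,0,8.5],
    [0,0,-15,0,0,0,8.5],
  ],
)

```text
clock: 7.33
eef_pos: [0.5871, -0.3051, 0.1712]
tcp_rot: [0.002, 0.998, 0.063, 0.002]
force: [0.1, -0.5, 0.5]
opening: 0.999
```

>>> send_rows(
  motion=[
    [0,0,0,0,0,0,8.5],
  ],
)

```text
clock: 7.42
eef_pos: [0.5879, -0.3057, 0.1719]
tcp_rot: [0.003, 0.998, 0.063, 0.004]
force: [-0.6, -0.6, -0.1]
opening: 0.994
```

```bash
python3 -c "
from h import *
c=camera('wrist');save(c,'w3')
for k in blobs(mask(c,'blue'),500,25):print(cv2.boundingRect(k),rect(c,k,.046))
for k in blobs(mask(c,'white'),200,15):print(cv2.boundingRect(k),rect(c,k,.04))
plan((.43,-.290,.2,-5))"
```

```text
(257, 144, 50, 99) [586.2, -302.2, 92.1, 44.0, -81.7]
at [ 0.5872 -0.3052  0.1689] 7.3 op 0.999 F [-0.2  0.3 -0.5] t 7.47 q [-0.61  0.47  0.18  1.28  0.    0.84]
   [-15.38, -3.49, -3.19] [0.003, -0.004, 0.214]
```

View pics/w3.png

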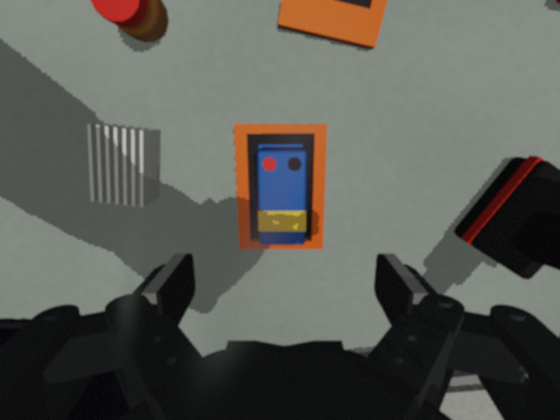

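The battery lies in its tray at (282,195): measured (586,-302) against the tray's (585.5,-303), released. Next is the heat sink, at (120,165) here.

>>> send_rows(
  motion=[
    [-3.8,-0.7,-0.8,0,0,0.03,8.5],
    [-7.7,-1.5,-1.5,0,0,0.06,8.5],
    [-11.5,-2.3,-2.3,0,0,0.1,8.5],
    [-15.2,-3.2,-3,0,0,0.12,8.5],
    [-15.2,-3.2,-3,0,0,0.12,8.5],
  ],
)

```text
clock: 7.88
eef_pos: [0.4262, -0.2904, 0.1962]
tcp_rot: [-0.0, 1.0, 0.002, -0.001]
force: [1.3, -1.4, 1.4]
opening: 0.996
```

```bash
python3 -c "
from h import *
c=camera('wrist');save(c,'w4')
g=cv2.cvtColor(c['color'],cv2.COLOR_RGB2HSV)
m=((g[...,1]<25)&(g[...,2]>150)).astype(np.uint8)*255
for k in blobs(m,300,13):print(cv2.boundingRect(k),rect(c,k,.04))
plan((.4355,-.293,.06,.4),(.4355,-.293,.009,.4))"
```

```text
(269, 160, 50, 58) [435.2, -286.5, 58.3, 49.0, 89.4]
at [ 0.4286 -0.2914  0.196 ] 0.3 op 0.994 F [ 0.2  0.3 -0.1] t 7.93 q [-0.76  0.22 -0.12  1.23 -0.    0.81]
   [0.7, 0.17, 13.6] [-0.0, 0.0, -0.002]
   [0.0, 0.0, 5.1] [0.0, 0.0, 0.0]
```

View pics/w4.png

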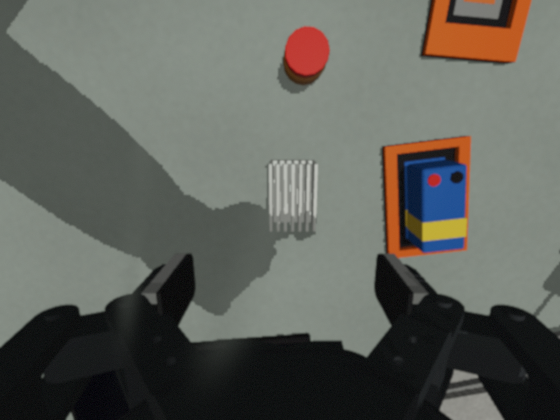

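The heat sink spans columns 267-318 and rows 160-231, so its centre is about (0.4353,-0.2925), with fins along world y. The battery sits flat in its tray.

>>> send_rows(
  motion=[
    [0.7,0.1,4,0,0,0,8.5],
    [0.7,0.1,8,0,0,0,8.5],
    [0.7,0.1,12,0,0,0,8.5],
    [0.7,0.1,13.6,0,0,0,8.5],
    [0.7,0.1,13.6,0,0,0,8.5],
  ],
)

```text
clock: 8.35
eef_pos: [0.4365, -0.2909, 0.0548]
tcp_rot: [-0.003, 1.0, 0.004, -0.003]
force: [0.3, 0.2, 0.4]
opening: 0.999
```

>>> send_rows(
  motion=[
    [0,0,2.5,0,0,0,8.5],
    [0,0,5,0,0,0,8.5],
    [0,0,5,0,0,0,8.5],
    [0,0,5,0,0,0,8.5],
    [0,0,5,0,0,0,3.5],
  ],
  force=35,
)

```text
clock: 8.77
eef_pos: [0.4391, -0.2935, 0.0111]
tcp_rot: [0.0, 1.0, 0.004, 0.001]
force: [-0.7, 0.5, -0.4]
opening: 0.883
```

>>> send_rows(
  motion=[
    [0,0,0,0,0,0,3.5],
    [0,0,0,0,0,0,3.5],
    [0,0,0,0,0,0,3.5],
    [0,0,0,0,0,0,3.5],
    [0,0,0,0,0,0,3.5],
  ],
)

```text
clock: 9.18
eef_pos: [0.4387, -0.2936, 0.0113]
tcp_rot: [0.001, 1.0, 0.003, 0.001]
force: [-1.5, 0.7, 6.4]
opening: 0.555
```

>>> send_rows(
  motion=[
    [0,0,0,0,0,0,3.5],
    [0,0,0,0,0,0,3.5],
    [0,0,0,0,0,0,3.5],
  ],
)

```text
clock: 9.43
eef_pos: [0.4387, -0.2935, 0.0113]
tcp_rot: [0.001, 1.0, 0.003, 0.001]
force: [-2.9, 0.1, 6.7]
opening: 0.555
```

>>> send_rows(
  motion=[
    [0,0,-3,0,0,0,3.5],
    [0,0,-7,0,0,0,3.5],
    [0,0,-11,0,0,0,3.5],
    [0,0,-14,0,0,0,3.5],
    [0,0,-14,0,0,0,3.5],
  ],
)

```text
clock: 9.85
eef_pos: [0.4403, -0.2947, 0.1567]
tcp_rot: [0.004, 1.0, 0.004, 0.004]
force: [0.7, -0.5, -2.6]
opening: 0.553
```

```bash
python3 -c "
from h import *
plan((.645,.1105,.15,8),(.645,.1105,.06,8))"
```

```text
at [ 0.4403 -0.2947  0.1567] 0.4 op 0.553 F [ 0.7 -0.5 -2.6] t 9.85 q [-0.75  0.25 -0.18  1.13  0.    0.82]
   [6.92, -13.46, 0.18] [0.007, -0.007, -0.044]
   [7.51, -13.14, 0.22] [0.0, 0.0, -0.044]
   [8.08, -12.79, 0.22] [0.0, 0.0, -0.044]
   [0.0, -0.0, 9.0] [0.0, 0.0, 0.0]
```

>>> send_rows(
  motion=[
    [1,-2,0,0,0,-0.01,3.5],
    [2.6,-5,0,0,0,-0.02,3.5],
    [4.1,-8,0.1,0,0,-0.03,3.5],
    [5.5,-10.8,0.1,0,0,-0.04,3.5],
    [6.92,-13.46,0.2,0,0,-0.044,3.5],
  ],
)

```text
clock: 10.27
eef_pos: [0.5067, -0.1563, 0.1478]
tcp_rot: [-0.0, 1.0, 0.026, 0.0]
force: [0.9, 0.6, -3.3]
opening: 0.549
```

>>> send_rows(
  motion=[
    [1.5,-2.6,0,0,0,-0.01,3.5],
    [3,-5.2,0,0,0,-0.02,3.5],
    [4.5,-7.9,0.1,0,0,-0.03,3.5],
    [6,-10.5,0.1,0,0,-0.04,3.5],
    [7.51,-13.14,0.2,0,0,-0.044,3.5],
  ],
)

```text
clock: 10.68
eef_pos: [0.5751, -0.0213, 0.1456]
tcp_rot: [-0.0, 0.999, 0.048, -0.0]
force: [0.4, -0.1, -2.0]
opening: 0.558
```

>>> send_rows(
  motion=[
    [2,-3.2,0,0,0,-0.01,3.5],
    [4,-6.4,0,0,0,-0.02,3.5],
    [6,-9.5,0.1,0,0,-0.03,3.5],
    [7.4,-11.8,0.1,0,0,-0.04,3.5],
    [8.08,-12.79,0.2,0,0,-0.044,3.5],
  ],
)

```text
clock: 11.1
eef_pos: [0.6439, 0.1156, 0.1431]
tcp_rot: [-0.0, 0.997, 0.071, -0.0]
force: [0.0, -0.5, -2.4]
opening: 0.557
```

>>> send_rows(
  motion=[
    [0,0,2,0,0,0,3.5],
    [0,0,5,0,0,0,3.5],
    [0,0,8,0,0,0,3.5],
    [0,0,9,0,0,0,3.5],
    [0,0,9,0,0,0,3.5],
  ],
)

```text
clock: 11.52
eef_pos: [0.6412, 0.1117, 0.0508]
tcp_rot: [-0.0, 0.998, 0.069, -0.003]
force: [-0.4, 0.1, -2.5]
opening: 0.561
```

```bash
python3 -c "
from h import *
c=camera('wrist');save(c,'w5')
for k in blobs(mask(c,'orange'),2000):print(cv2.boundingRect(k),rect(c,k,.012))
plan((.645,.1105,.025,8))"
```

```text
(215, 133, 152, 121) [641.3, 135.9, 88.9, 75.3, 7.8]
(147, 0, 169, 44) [597.2, 225.7, 88.8, 20.4, 7.8]
at [0.6425 0.1117 0.0531] 7.9 op 0.554 F [ 0.3 -0.3 -2.3] t 11.57 q [ 0.04  0.53 -0.03  1.02 -0.    1.48]
   [0.24, 0.16, 2.81] [-0.0, 0.002, -0.001]
```

View pics/w5.png

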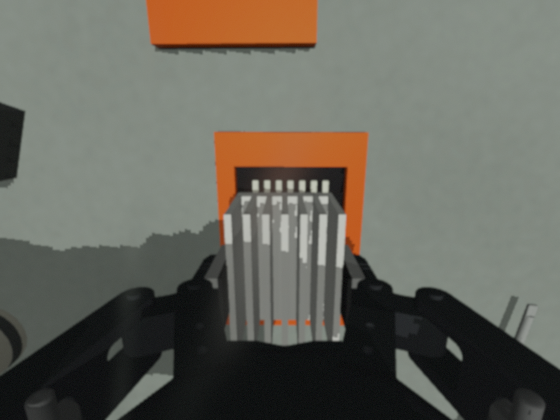

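The heat sink is upright in the jaws, with the seven stripes lined up behind it at rows 180-192. I'll lower and release.

>>> send_rows(
  motion=[
    [0.2,0.1,1,0,0,0,3.5],
    [0.2,0.1,2,0,0,0,3.5],
    [0.2,0.1,3,0,0,0,3.5],
    [0.2,0.1,3,0,0,0,3.5],
    [0.2,0.1,3,0,0,0,3.5],
  ],
)

```text
clock: 11.98
eef_pos: [0.6449, 0.1114, 0.0233]
tcp_rot: [-0.0, 0.998, 0.069, -0.001]
force: [-1.3, 0.5, -1.5]
opening: 0.555
```

```bash
python3 -c "
from h import *
plan((.645,.1105,.0155,8))"
```

```text
at [0.6449 0.1114 0.0233] 8.0 op 0.555 F [-1.3  0.5 -1.5] t 11.98 q [ 0.04  0.55 -0.06  0.96  0.    1.47]
   [0.0, 0.09, 0.78] [-0.0, 0.001, -0.001]
```

>>> send_rows(
  motion=[
    [0,0,0.3,0,0,0,3.5],
    [0,0,0.6,0,0,0,3.5],
    [0,0,0.78,0,0,0,3.5],
    [0,0,0.78,0,0,0,3.5],
    [0,0,0.78,0,0,0,3.5],
  ],
)

```text
clock: 12.4
eef_pos: [0.6453, 0.1114, 0.016]
tcp_rot: [0.0, 0.998, 0.069, -0.0]
force: [-0.1, -0.2, -1.4]
opening: 0.559
```

>>> send_rows(
  motion=[
    [0,0,0,0,0,0,6.8],
    [0,0,0,0,0,0,6.8],
    [0,0,0,0,0,0,6.8],
    [0,0,0,0,0,0,6.8],
    [0,0,0,0,0,0,6.8],
  ],
)

```text
clock: 12.82
eef_pos: [0.6454, 0.1114, 0.0162]
tcp_rot: [0.0, 0.998, 0.069, 0.0]
force: [0.8, -0.1, -0.3]
opening: 0.792
```

>>> send_rows(
  motion=[
    [0,0,-2,0,0,0,6.8],
    [0,0,-5,0,0,0,6.8],
    [0,0,-9,0,0,0,8.5],
    [0,0,-13,0,0,0,8.5],
    [0,0,-16,0,0,0,8.5],
  ],
)

```text
clock: 13.23
eef_pos: [0.6456, 0.1114, 0.1796]
tcp_rot: [0.0, 0.998, 0.069, 0.001]
force: [1.8, -1.0, 1.1]
opening: 0.994
```

>>> send_rows(
  motion=[
    [0,0,0,0,0,0,8.5],
  ],
)

```text
clock: 13.32
eef_pos: [0.6476, 0.1116, 0.1834]
tcp_rot: [0.0, 0.998, 0.069, 0.005]
force: [-0.1, 0.4, -0.5]
opening: 0.995
```

```bash
python3 -c "
from h import *
c=camera('wrist');save(c,'w6')
g=cv2.cvtColor(c['color'],cv2.COLOR_RGB2HSV)
m=((g[...,1]<25)&(g[...,2]>150)).astype(np.uint8)*255
for k in blobs(m,300,13):print(cv2.boundingRect(k),rect(c,k,.044))
plan((.4427,.1486,.2,-11.8))"
```

```text
(255, 159, 52, 63) [644.9, 116.6, 60.2, 47.7, -82.1]
(513, 0, 47, 33) [835.1, 291.9, 43.4, 23.5, 8.1]
(219, 0, 53, 33) [596.6, 258.0, 42.5, 23.2, 8.1]
at [0.6468 0.1116 0.18  ] 8.0 op 0.996 F [ 0.   0.3 -0.1] t 13.37 q [ 0.04  0.45  0.19  1.3  -0.    1.47]
   [-9.84, -3.25, -1.07] [0.0, -0.007, 0.173]
   [-10.26, -1.51, -1.0] [0.0, 0.0, 0.173]
```

The heat sink is in place (upper edge of its blob puts the centre near 645,112). On to the transformer.

>>> send_rows(
  motion=[
    [-3.9,-1.3,-0.4,0,0,0.07,8.5],
    [-7.8,-2.6,-0.8,0,0,0.14,8.5],
    [-9.84,-3.25,-1,0,0,0.173,8.5],
    [-9.84,-3.25,-1,0,0,0.173,8.5],
  ],
)

```text
clock: 13.7
eef_pos: [0.5391, 0.1308, 0.186]
tcp_rot: [-0.0, 1.0, -0.017, -0.001]
force: [0.4, 0.5, 1.2]
opening: 0.996
```

>>> send_rows(
  motion=[
    [-3.9,-0.6,-0.4,0,0,0.07,8.5],
    [-7.8,-1.2,-0.8,0,0,0.14,8.5],
    [-10.26,-1.5,-1,0,0,0.173,8.5],
    [-10.26,-1.5,-1,0,0,0.173,8.5],
  ],
)

```text
clock: 14.03
eef_pos: [0.4372, 0.149, 0.1959]
tcp_rot: [0.0, 0.995, -0.103, -0.001]
force: [0.5, 0.3, -0.2]
opening: 0.997
```

```bash
python3 -c "
from h import *
c=camera('wrist')
for k in blobs(mask(c,'copper'),200,0,(200,100,360,260)):print(cv2.boundingRect(k),rect(c,k,.05))
plan((.4427,.1486,.06,-11.8))
cv2.imwrite('pics/w7.png',cv2.resize(c['color'][90:270,180:390,::-1],None,fx=3,fy=3))"
```

```text
(275, 180, 32, 31) [443.0, 147.5, 30.4, 30.0, -11.9]
at [0.4396 0.1488 0.1959] -11.8 op 0.995 F [0.8 0.2 0. ] t 14.08 q [ 0.15  0.13 -0.24  1.21  0.    1.92]
   [0.31, -0.04, 13.59] [0.0, 0.0, 0.0]
```

View pics/w7.png

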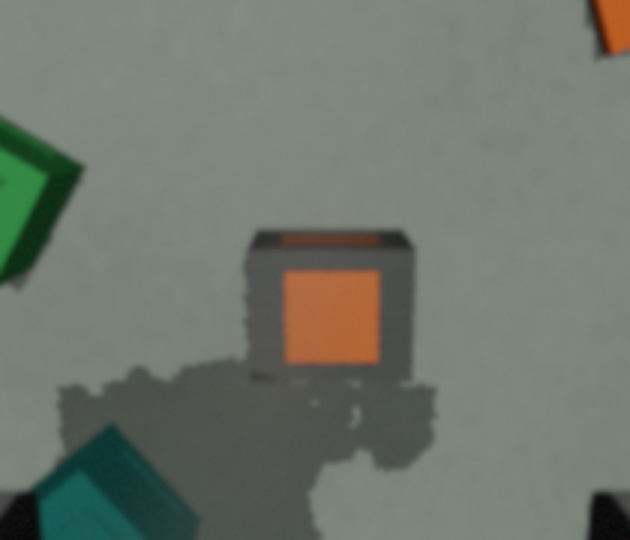

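The enlarged crop confirms the real transformer at crop (330,315): a grey top of about 165 x 134 px with a 30 mm copper square. The green (0-85,200) and turquoise (110,480) blocks are the look-alikes. Its long axis lies along the jaws, so I'll grip across the 54 mm side and clear both look-alikes.

>>> send_rows(
  motion=[
    [0.35,0.1,4,0,0,0,8.5],
    [0.35,0.1,8,0,0,0,8.5],
    [0.35,0.1,12,0,0,0,8.5],
    [0.35,0.1,13.6,0,0,0,8.5],
    [0.35,0.1,13.6,0,0,0,8.5],
  ],
)

```text
clock: 14.5
eef_pos: [0.4428, 0.1461, 0.0556]
tcp_rot: [0.001, 0.995, -0.103, -0.004]
force: [-1.0, -0.4, -0.7]
opening: 0.991
```

>>> send_rows(
  motion=[
    [0,0,2.5,0,0,0,8.5],
    [0,0,5,0,0,0,8.5],
    [0,0,5,0,0,0,8.5],
    [0,0,5,0,0,0,8.5],
    [0,0,5,0,0,0,4],
  ],
  force=60,
)

```text
clock: 14.92
eef_pos: [0.4458, 0.1468, 0.0113]
tcp_rot: [-0.0, 0.995, -0.103, 0.001]
force: [-0.9, -0.6, -0.5]
opening: 0.873
```

>>> send_rows(
  motion=[
    [0,0,0,0,0,0,4],
    [0,0,0,0,0,0,4],
    [0,0,0,0,0,0,4],
    [0,0,0,0,0,0,4],
    [0,0,0,0,0,0,4],
  ],
)

```text
clock: 15.33
eef_pos: [0.4449, 0.147, 0.0115]
tcp_rot: [-0.0, 0.995, -0.103, 0.001]
force: [-3.0, 0.9, 6.5]
opening: 0.626
```

>>> send_rows(
  motion=[
    [0,0,0,0,0,0,4],
    [0,0,0,0,0,0,4],
    [0,0,0,0,0,0,4],
  ],
)

```text
clock: 15.58
eef_pos: [0.4448, 0.147, 0.0115]
tcp_rot: [-0.0, 0.995, -0.103, 0.001]
force: [-4.1, 0.5, 6.9]
opening: 0.625
```

>>> send_rows(
  motion=[
    [0,0,-3,0,0,0,4],
    [0,0,-7,0,0,0,4],
    [0,0,-11,0,0,0,4],
    [0,0,-14,0,0,0,4],
    [0,0,-14,0,0,0,4],
  ],
)

```text
clock: 16.0
eef_pos: [0.4471, 0.1472, 0.1564]
tcp_rot: [-0.001, 0.995, -0.103, 0.005]
force: [2.2, 1.0, -5.8]
opening: 0.623
```

```bash
python3 -c "
from h import *
plan((.614,-.0935,.15,85.4),(.614,-.0935,.06,85.4))"
```

```text
at [0.4471 0.1472 0.1564] -11.8 op 0.623 F [ 2.2  1.  -5.8] t 16.0 q [ 0.14  0.15 -0.31  1.1  -0.    1.92]
   [7.09, 6.71, 0.26] [-0.001, -0.01, -0.566]
   [2.39, 9.47, 0.21] [0.0, 0.0, -0.566]
   [-3.06, 9.27, 0.21] [0.0, 0.0, -0.566]
   [0.0, 0.0, 9.0] [0.0, 0.0, 0.0]
```

Opening 0.625 is 53 mm and the load is about 5.8 N, so the transformer is held.

>>> send_rows(
  motion=[
    [1.3,1.2,0,0,0,-0.1,4],
    [2.8,2.6,0,0,0,-0.22,4],
    [4.3,4.1,0.1,0,0,-0.34,4],
    [5.7,5.4,0.1,0,0,-0.46,4],
    [7.09,6.71,0.2,0,0,-0.566,4],
  ],
)

```text
clock: 16.42
eef_pos: [0.4999, 0.0657, 0.1472]
tcp_rot: [-0.0, 0.983, 0.182, -0.001]
force: [-0.1, 0.2, -6.0]
opening: 0.62
```

>>> send_rows(
  motion=[
    [0.5,1.9,0,0,0,-0.113,4],
    [1,3.8,0,0,0,-0.226,4],
    [1.4,5.7,0.1,0,0,-0.34,4],
    [1.9,7.6,0.1,0,0,-0.453,4],
    [2.39,9.47,0.2,0,0,-0.566,4],
  ],
)

```text
clock: 16.83
eef_pos: [0.5555, -0.0145, 0.145]
tcp_rot: [-0.001, 0.894, 0.449, -0.001]
force: [0.2, -0.2, -6.7]
opening: 0.628
```

>>> send_rows(
  motion=[
    [-0.7,2.1,0,0,0,-0.12,4],
    [-1.4,4.3,0,0,0,-0.24,4],
    [-2.1,6.5,0.1,0,0,-0.36,4],
    [-2.8,8.4,0.1,0,0,-0.48,4],
    [-3.06,9.27,0.2,0,0,-0.566,4],
  ],
)

```text
clock: 17.25
eef_pos: [0.612, -0.0961, 0.1425]
tcp_rot: [-0.0, 0.733, 0.68, -0.001]
force: [-0.0, -0.2, -5.6]
opening: 0.622
```

>>> send_rows(
  motion=[
    [0,0,2,0,0,0,4],
    [0,0,5,0,0,0,4],
    [0,0,8,0,0,0,4],
    [0,0,9,0,0,0,4],
    [0,0,9,0,0,0,4],
  ],
)

```text
clock: 17.67
eef_pos: [0.609, -0.0933, 0.0505]
tcp_rot: [-0.003, 0.735, 0.678, -0.002]
force: [0.3, 0.4, -5.2]
opening: 0.624
```

```bash
python3 -c "
from h import *
c=camera('wrist');save(c,'w8')
for k in blobs(mask(c,'orange'),2000):print(cv2.boundingRect(k),rect(c,k,.012))
plan((.614,-.0935,.025,85.4))"
```

```text
(495, 204, 65, 131) [650.5, 64.0, 89.8, 40.3, 8.5]
(177, 169, 213, 106) [602.7, -93.7, 128.9, 67.8, 86.0]
(0, 130, 71, 151) [579.6, -264.2, 88.6, 49.6, 7.1]
at [ 0.6104 -0.0937  0.0528] 85.4 op 0.624 F [ 0.5 -0.5 -5.8] t 17.72 q [-0.29  0.47 -0.12  0.98 -0.   -0.21]
   [0.04, 0.37, 2.78] [-0.003, -0.001, 0.001]
```

View pics/w8.png

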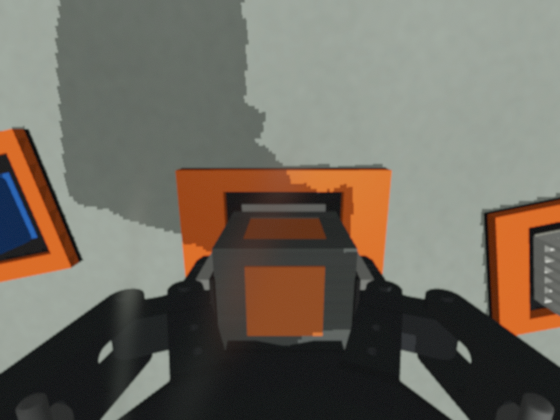

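The transformer is upright, centred and aligned over its tray at (285,220). I'll lower it.

>>> send_rows(
  motion=[
    [0,0.3,1,0,0,0,4],
    [0,0.3,2,0,0,0,4],
    [0,0.3,3,0,0,0,4],
    [0,0.3,3,0,0,0,4],
    [0,0.3,3,0,0,0,4],
  ],
)

```text
clock: 18.13
eef_pos: [0.614, -0.0941, 0.0235]
tcp_rot: [-0.001, 0.735, 0.678, -0.0]
force: [0.2, -0.4, -6.2]
opening: 0.623
```

```bash
python3 -c "
from h import *
plan((.614,-.0935,.0157,85.4))"
```

```text
at [ 0.614  -0.0941  0.0235] 85.4 op 0.623 F [ 0.2 -0.4 -6.2] t 18.13 q [-0.29  0.5  -0.15  0.92 -0.   -0.21]
   [0.06, 0.0, 0.78] [-0.001, -0.0, 0.001]
```

>>> send_rows(
  motion=[
    [0,0,0.3,0,0,0,4],
    [0,0,0.6,0,0,0,4],
    [0,0,0.78,0,0,0,4],
    [0,0,0.78,0,0,0,4],
    [0,0,0.78,0,0,0,4],
  ],
)

```text
clock: 18.55
eef_pos: [0.6144, -0.0942, 0.0162]
tcp_rot: [0.0, 0.735, 0.678, -0.0]
force: [0.8, -0.9, -6.6]
opening: 0.623
```

>>> send_rows(
  motion=[
    [0,0,0,0,0,0,7.3],
    [0,0,0,0,0,0,7.3],
    [0,0,0,0,0,0,7.3],
    [0,0,0,0,0,0,7.3],
    [0,0,0,0,0,0,7.3],
  ],
)

```text
clock: 18.97
eef_pos: [0.6147, -0.0943, 0.0166]
tcp_rot: [0.0, 0.735, 0.678, 0.0]
force: [0.5, -0.7, -0.6]
opening: 0.856
```

>>> send_rows(
  motion=[
    [0,0,-2,0,0,0,7.3],
    [0,0,-5,0,0,0,7.3],
    [0,0,-9,0,0,0,8.5],
    [0,0,-13,0,0,0,8.5],
    [0,0,-16,0,0,0,8.5],
  ],
)

```text
clock: 19.38
eef_pos: [0.6147, -0.0943, 0.1798]
tcp_rot: [0.001, 0.735, 0.678, 0.001]
force: [1.5, -0.2, 0.6]
opening: 0.99
```

>>> send_rows(
  motion=[
    [0,0,0,0,0,0,8.5],
  ],
)

```text
clock: 19.47
eef_pos: [0.6167, -0.0948, 0.1835]
tcp_rot: [0.005, 0.735, 0.678, 0.003]
force: [0.2, 0.1, 0.4]
opening: 0.995
```

```bash
python3 -c "
from h import *
c=camera('wrist');save(c,'w9')
for k in blobs(mask(c,'copper'),200,0,(220,120,350,260)):print(cv2.boundingRect(k),rect(c,k,.054))
plan((.4365,-.0015,.2,85.4))"
```

```text
(222, 141, 128, 85) [604.7, -93.8, 112.5, 77.8, 85.4]
at [ 0.6159 -0.0946  0.1803] 85.4 op 0.996 F [-0.6  0.  -1.3] t 19.52 q [-0.29  0.4   0.09  1.26 -0.   -0.21]
   [3.93, -9.31, -1.06] [0.007, 0.001, 0.0]
   [3.92, -9.31, -0.99] [0.0, 0.0, 0.0]
```

Next I'll move above the motor. The transformer gets verified in a later picture.

>>> send_rows(
  motion=[
    [1.6,-3.7,-0.4,0,0,0,8.5],
    [3.2,-7.4,-0.8,0,0,0,8.5],
    [4.8,-11.1,-1.2,0,0,0,8.5],
    [6.4,-14.8,-1.6,0,0,0,8.5],
    [7.85,-18.4,-2,0,0,0,8.5],
  ],
)

```text
clock: 19.93
eef_pos: [0.4348, -0.0004, 0.1952]
tcp_rot: [-0.001, 0.735, 0.678, -0.0]
force: [0.3, -0.4, -0.2]
opening: 0.994
```

>>> send_rows(
  motion=[
    [0,0,0,0,0,0,8.5],
    [0,0,0,0,0,0,8.5],
  ],
)

```text
clock: 20.1
eef_pos: [0.4357, -0.0004, 0.1964]
tcp_rot: [0.0, 0.734, 0.679, 0.0]
force: [0.1, -0.2, -0.5]
opening: 0.996
```

```bash
python3 -c "
from h import *
c=camera('wrist');save(c,'w10')
for k in blobs(mask(c,'white'),200,15,(200,100,400,330)):
  q=ray(c,k.reshape(-1,2),.045)[:,:2]*1000;print(cv2.boundingRect(k),rect(c,k,.045),cv2.minEnclosingCircle(q.astype(np.float32)))
plan((.437,-.0015,.06,85.4))"
```

```text
at [ 0.437  -0.0011  0.1962] 85.5 op 0.995 F [-0.6 -0.6  0.3] t 20.15 q [-0.19  0.08 -0.29  1.2  -0.   -0.12]
   [-0.04, -0.0, 13.62] [0.001, 0.0, 0.001]
```

View pics/w10.png

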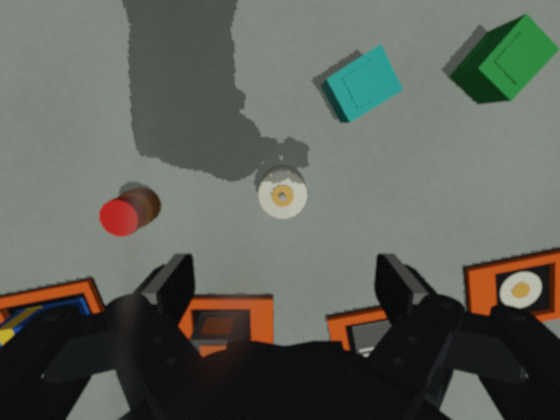

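```bash
python3 -c "
from h import *
c=camera('wrist')
print(ray(c,[[282.7,194.5],[283,195]],.045))
plan((.437,-.0015,.06,85.4))"
```

```text
[[ 0.43775247 -0.00302836  0.045     ]
 [ 0.43828404 -0.00277258  0.045     ]]
at [ 0.4376 -0.0014  0.196 ] 85.4 op 0.995 F [ 0.1 -0.9 -0.6] t 20.2 q [-0.2   0.08 -0.29  1.2  -0.   -0.12]
   [-0.01, -0.07, 13.6] [0.0, 0.0, 0.001]
```

The motor's disc is centred at (283,195), which maps to (0.438,-0.003). The TCP is already above it, with the jar clear at (130,210). I'll descend.

>>> send_rows(
  motion=[
    [-0.1,0,4,0,0,0,8.5],
    [-0.1,0,8,0,0,0,8.5],
    [-0.1,0,12,0,0,0,8.5],
    [-0.1,0,13.6,0,0,0,8.5],
    [-0.1,0,13.6,0,0,0,8.5],
  ],
)

```text
clock: 20.62
eef_pos: [0.4354, -0.0024, 0.056]
tcp_rot: [-0.003, 0.735, 0.678, -0.002]
force: [-0.3, -0.7, -0.4]
opening: 0.996
```

>>> send_rows(
  motion=[
    [0,0,2.5,0,0,0,8.5],
    [0,0,5,0,0,0,8.5],
    [0,0,5,0,0,0,8.5],
    [0,0,5,0,0,0,8.5],
    [0,0,5,0,0,0,3.8],
  ],
  force=50,
)

```text
clock: 21.03
eef_pos: [0.4383, -0.0027, 0.0115]
tcp_rot: [0.0, 0.735, 0.678, 0.0]
force: [0.1, 0.4, 0.9]
opening: 0.88
```

>>> send_rows(
  motion=[
    [0,0,0,0,0,0,3.8],
    [0,0,0,0,0,0,3.8],
    [0,0,0,0,0,0,3.8],
    [0,0,0,0,0,0,3.8],
    [0,0,0,0,0,0,3.8],
  ],
)

```text
clock: 21.45
eef_pos: [0.4381, -0.0026, 0.0117]
tcp_rot: [0.001, 0.735, 0.678, 0.001]
force: [-1.4, -0.9, 9.4]
opening: 0.571
```

>>> send_rows(
  motion=[
    [0,0,0,0,0,0,3.8],
    [0,0,0,0,0,0,3.8],
    [0,0,0,0,0,0,3.8],
  ],
)

```text
clock: 21.7
eef_pos: [0.4381, -0.0026, 0.0117]
tcp_rot: [0.001, 0.735, 0.678, 0.001]
force: [-1.5, -1.1, 9.9]
opening: 0.573
```

>>> send_rows(
  motion=[
    [0,0,-3,0,0,0,3.8],
    [0,0,-7,0,0,0,3.8],
    [0,0,-11,0,0,0,3.8],
    [0,0,-14,0,0,0,3.8],
    [0,0,-14,0,0,0,3.8],
  ],
)

```text
clock: 22.12
eef_pos: [0.4397, -0.0027, 0.1565]
tcp_rot: [0.004, 0.735, 0.678, 0.003]
force: [0.8, 0.6, -2.9]
opening: 0.573
```

```bash
python3 -c "
from h import *
plan((.589,.2805,.15,85.4),(.589,.2805,.06,85.4))"
```

```text
at [ 0.4397 -0.0027  0.1565] 85.4 op 0.573 F [ 0.8  0.6 -2.9] t 22.12 q [-0.2   0.1  -0.37  1.09 -0.   -0.12]
   [14.71, 6.31, 0.37] [0.01, 0.001, 0.0]
   [14.71, 6.31, 0.32] [0.0, 0.0, 0.0]
   [0.0, 0.0, 9.0] [0.0, 0.0, 0.0]
```

>>> send_rows(
  motion=[
    [2,0.9,0,0,0,0,3.8],
    [5.2,2.2,0,0,0,0,3.8],
    [8.4,3.6,0.1,0,0,0,3.8],
    [11.6,5,0.2,0,0,0,3.8],
    [14.7,6.3,0.3,0,0,0,3.8],
  ],
)

```text
clock: 22.53
eef_pos: [0.512, 0.1408, 0.147]
tcp_rot: [0.0, 0.735, 0.678, 0.0]
force: [1.2, -0.6, -2.9]
opening: 0.572
```

>>> send_rows(
  motion=[
    [3.4,1.5,0,0,0,0,3.8],
    [6.8,2.9,0,0,0,0,3.8],
    [10.2,4.4,0.1,0,0,0,3.8],
    [13.2,5.7,0.2,0,0,0,3.8],
    [14.7,6.3,0.3,0,0,0,3.8],
  ],
)

```text
clock: 22.95
eef_pos: [0.587, 0.284, 0.1431]
tcp_rot: [-0.0, 0.734, 0.679, 0.0]
force: [-0.8, -0.2, -2.4]
opening: 0.57
```

>>> send_rows(
  motion=[
    [0,0,2,0,0,0,3.8],
    [0,0,5,0,0,0,3.8],
    [0,0,8,0,0,0,3.8],
    [0,0,9,0,0,0,3.8],
    [0,0,9,0,0,0,3.8],
  ],
)

```text
clock: 23.37
eef_pos: [0.5842, 0.2801, 0.0511]
tcp_rot: [-0.001, 0.735, 0.678, -0.003]
force: [-0.2, -0.5, -3.1]
opening: 0.573
```

```bash
python3 -c "
from h import *
c=camera('wrist');save(c,'w11')
plan((.589,.2805,.025,85.4))"
```

```text
at [0.5854 0.2805 0.0534] 85.4 op 0.573 F [ 0.2  0.  -2.5] t 23.42 q [ 0.32  0.52 -0.03  1.02  0.    0.4 ]
   [0.03, 0.36, 2.84] [-0.002, 0.001, 0.0]
```

View pics/w11.png

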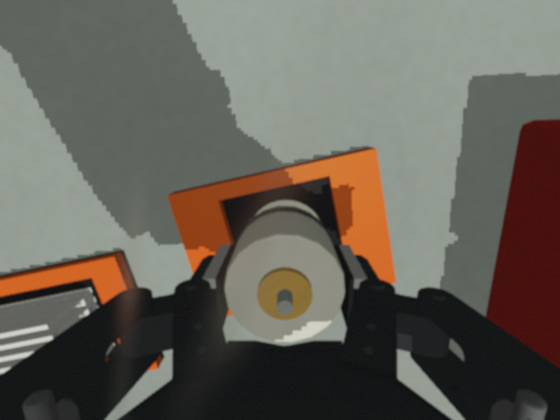

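The motor is held upright over the disc silhouette at (285,210), and the red toolbox is clear on the right. I'll lower.

>>> send_rows(
  motion=[
    [0,0.3,1,0,0,0,3.8],
    [0,0.3,2,0,0,0,3.8],
    [0,0.3,3,0,0,0,3.8],
    [0,0.3,3,0,0,0,3.8],
    [0,0.3,3,0,0,0,3.8],
  ],
)

```text
clock: 23.83
eef_pos: [0.5888, 0.2803, 0.0237]
tcp_rot: [-0.0, 0.735, 0.678, -0.001]
force: [0.2, 0.6, -3.6]
opening: 0.569
```

>>> send_rows(
  motion=[
    [0,0,0.3,0,0,0,3.8],
    [0,0,0.6,0,0,0,3.8],
    [0,0,0.76,0,0,0,3.8],
    [0,0,0.76,0,0,0,3.8],
    [0,0,0.76,0,0,0,3.8],
  ],
)

```text
clock: 24.25
eef_pos: [0.5891, 0.2805, 0.0166]
tcp_rot: [-0.0, 0.735, 0.678, -0.0]
force: [-0.2, -0.3, -2.6]
opening: 0.576
```

>>> send_rows(
  motion=[
    [0,0,0,0,0,0,7],
    [0,0,0,0,0,0,7],
    [0,0,0,0,0,0,7],
    [0,0,0,0,0,0,7],
    [0,0,0,0,0,0,7],
  ],
)

```text
clock: 24.67
eef_pos: [0.5893, 0.2805, 0.0169]
tcp_rot: [0.0, 0.735, 0.678, 0.0]
force: [0.3, -0.1, -1.3]
opening: 0.821
```

>>> send_rows(
  motion=[
    [0,0,-2,0,0,0,7],
    [0,0,-5,0,0,0,7],
    [0,0,-9,0,0,0,8.5],
    [0,0,-13,0,0,0,8.5],
    [0,0,-16,0,0,0,8.5],
  ],
)

```text
clock: 25.08
eef_pos: [0.5894, 0.2806, 0.1802]
tcp_rot: [0.001, 0.735, 0.678, 0.001]
force: [0.6, 0.2, 0.6]
opening: 0.997
```

>>> send_rows(
  motion=[
    [1,-4,0,0,0,0,8.5],
    [2,-8,0,0,0,0,8.5],
    [2,-12,0,0,0,0,8.5],
    [2,-15,0,0,0,0,8.5],
    [2,-15,0,0,0,0,8.5],
  ],
)

```text
clock: 25.5
eef_pos: [0.436, 0.3127, 0.1775]
tcp_rot: [-0.0, 0.734, 0.679, -0.0]
force: [1.2, 1.1, 0.6]
opening: 0.999
```

```bash
python3 -c "
from h import *
plan((.44,.29,.2,85.4))
c=camera('top');save(c,'t2');s=camera('side')
def show(n,kind,box,z,cl=0,a=30):
    for k in blobs(mask(c,kind),a,cl,box): print(n,rect(c,k,z))
show('batt','blue',(400,165,470,215),.046,15); show('hs','white',(205,135,272,185),.044,9)
show('tr','copper',(316,162,350,193),.054); show('mot','white',(135,165,180,205),.049,9)
v=lambda i:cv2.resize(i[...,::-1],None,fx=2,fy=2)
cv2.imwrite('pics/f.png',np.vstack([v(c['color'][130:280,90:480])[:, :780],v(s['color'][120:270,150:540]) if 0 else cv2.resize(s['color'][110:390,140:400,::-1],(279,300)).copy() if 0 else v(s['color'][120:270,150:540])]))"
```

```text
at [0.436  0.3127 0.1775] 85.6 op 0.999 F [1.2 1.1 0.6] t 25.5 q [ 0.47  0.26 -0.12  1.2   0.    0.54]
   [-2.23, 0.57, -2.25] [-0.001, -0.0, 0.003]
batt [586.0, -297.6, 101.7, 43.1, -82.0]
hs [646.1, 109.9, 69.8, 47.3, -82.4]
tr [614.8, -93.1, 30.2, 30.1, 84.7]
mot [587.7, 280.7, 47.0, 44.8, 1.2]
```

View pics/f.png

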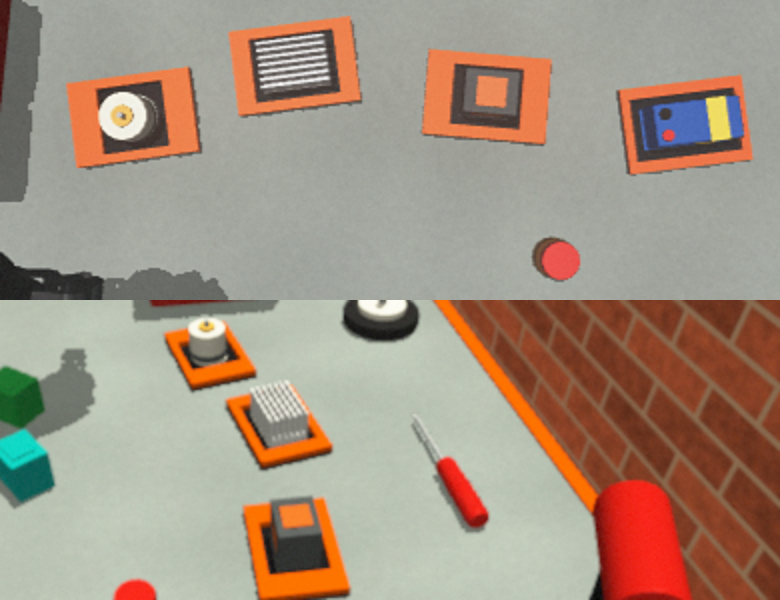

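All four modules stand upright in their own trays, and the jar and screwdriver are in place. The top-view centres match the trays within about 2 mm. The battery's 101.7 mm length includes its visible end face, so its centre is still about -303. I'll hand in.

```bash
python3 -c "
from cell import *
print(job_done())"
```

```text
the job is handed in; nothing more can be done
None
```

All four modules are in their matching trays and the job is handed in, at about 25.5 s of the 99 s allowed. The battery went first and was released before any other module moved; the heat sink, transformer and motor followed.

**Last checks:** the top view put the heat sink, transformer and motor centres within about 2 mm of their trays, and the heat sink and transformer yaws within about 1°. The pictures showed all four modules upright. The gripper was open and about 0.18 m up, away from the trays. The jar, screwdriver and both look-alikes were not touched.

**One reading disagreed:** the last top-view outline of the battery measured 101.7 mm long instead of 90, with its centre about 5 mm off, because its end face was in the outline. The close wrist view just after release put it within about 1 mm and 1° of its tray. I did not measure module heights directly; I inferred that they sit on the recess floor from the release heights and the pictures.

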